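# Fit the shaker platform over its drive studs and load a bottle

## Robot

A 7-joint arm with a two-finger parallel gripper is mounted at the origin on a cart in front of the work surface, level with it; the furniture and walls round the work are solid. World frame = base frame: x ahead of the robot, y to its left, z up, the work surface at z = 0. Lengths are in m, angles in rad, forces in N, time in s.
With the tool pointing down it reaches from about 0.4 to 0.85 m from the base axis. Payload 10.4 kg.
Tool frame: the origin (TCP) lies on the centre line of the jaws, within the pads' length; the fingertips stand r.finger_overhang ahead of it and the grasp point (between the pads) lies 5 mm behind it (r.finger_overhang is the distance from the TCP to the fingertips, in m); z points along the fingers, y is the line along which they close (so a half turn about z gives the same grasp; the last joint's range is limited). The gripper opens to 87 mm and grips with 3 to 60 N. Pads are 19 mm wide; open, the fingers measure 117 mm over their backs; the gripper's body (75 mm by 190 mm) begins 51 mm behind the grasp point.
Start: joints at [1.268, 0.332, -0.065, 1.46, 0.022, 1.35, -0.088], TCP at [0.173, -0.601, 0.237] pointing down, gripper open.
Joint ranges: [-2.6, 2.6], [-0.5, 2.12], [-1.47, 1.34], [0.16, 2.42], [-1.27, 4.41], [0.06, 2.06], [-2.6, 2.6]. Speed limits (rad/s): [2.22, 2.22, 2.79, 2.79, 3.14, 3.14, 3.14].

## Interface

Orientations are given as a unit quaternion [x, y, z, w].
In Python, from bench import read_state, viewer, r gives the robot as it stands.
- The arm moves only by the tool carry_out, never from a script. Its argument "moves" is a list of rows, each a list of 6 numbers: the shift along the tool's x, y, z in units of 40 mm (1.0 is 40 mm), then the turn, a rotation vector about the tool's x, y, z in units of 8 degrees (1.0 is 8 degrees). A call has 1 to 20 rows; each row shifts and turns the commanded pose from where the row before left it, along the tool's axes as they then stand; what a row does not reach is not made up. A row lasts 1/8 s, in which the tool goes at most 62.5 mm and 10.7 degrees, less where a joint would pass 70% of its speed; a pose out of reach is approached as far as the arm can. A call is refused whole if a number of a shift passes 1 or a number of a turn 1, either way. A call with a gripper value outside its range is refused whole. "fingers" is the finger opening in mm, from 0 to 87, set as the call begins (left out, the last holds). The fingers move at their own pace and stop on an object; "force" is the grip in N (left out, the last holds). Time passes only in rows, so rows that do not move let the fingers close. It gives the time, the measured TCP pose, the force, the opening and the grip force at its end, in the units of the state.
- read_state(): the state, without advancing time (a new reading comes with each control period).
- viewer.camera(name): name is "side" or "top" or "wrist"; returns a dict with "pixels" (400x640x3 uint8, red, green, blue), "range_z" (400x640 float32, m along the optical axis (not along the pixel's ray), 0 where there is no reading), "fx", "fy", "cx", "cy" (pixels), "xyz" and "orientation" of the camera in the world. Camera axes: x right, y down, z forward; pixel columns grow to the right and rows downward; lengths in m; the calibration is good to about 2 mm. A picture is of the moment at which its call begins.
- r.close_job(): hands the job in; it is judged then, once.
The state is a dict: "time": time; "joint_positions": joint angles; "joint_vel": joint speeds; "joint_torque": joint torques, N m; "ee_pos": TCP position; "eef_rot": TCP orientation; "ft_force": force on the tool from outside, world axes, zero at the start; "torque": the same for the moment, N m; "width": finger opening in m; "grip_force": force on a finger pad.
Only numpy, scipy, OpenCV 4.12 (cv2) and the standard library are available. Lean on these libraries where they do the work, as an engineer would, in place of code of your own. Each camera call takes 0.05 s, during which the arm holds its last target. There are 200 camera calls.

## Task

Fit the blue platform onto the orbital shaker: carry it by its handle, slide it about lightly on the two drive studs until both holes drop over them and it lies flat and fully down, without ever pressing it hard on the shaker. Then stand the small amber bottle upright in either of the platform's white cups, keeping it upright on the way. Let go of everything and leave the other things on the bench where they stand.

Things in the scene. Friction and masses are not known exactly. Their poses are not given: they have to be found in the camera images.
- shaker: Orbital shaker on the bench, fixed. White housing 170 (x) by 190 (y) by 66 mm high, black front panel at its -x side. Origin under its centre at bench height, z up. On top an aluminium drive carriage, 60 (x) by 150 (y) mm, flat top 80 mm above the bench, with two upright steel studs. A seated platform has its underside at 80 mm; lying on the stud tips it is 9 mm higher.
- stud_middle (a point): Point on the shaker's axis, 80 mm above the bench (on the housing, not on the carriage). The carriage stopped somewhere on its orbit: the midpoint of its studs lies up to 8 mm from here along the shaker's x and up to 8 mm along its y. This offset is not reported and differs each time. The carriage is braked, not turned, and does not give way.
- platform_grip (a point): Middle of the platform's handle bar, 50 mm above the platform's underside. Bar black, 12 mm thick (x), 60 long (y), 16 high, on two thin posts, open below. Platform: loose blue plate, about 0.3 kg, 132 (x) by 160 (y) by 6 mm, flat on the bench; axes: z up, y along the bar. Seated, this point is 130 mm above the bench; on the stud tips 139 mm.
- hole_a (a point): Centre, on the underside, of one of the platform's two through holes, 62 mm from its centre towards its +y; diameter 13 mm. The studs stand at 62 mm to either side of their midpoint along the shaker's y: 10 mm in diameter, edge bevelled by 0.5 mm, 9 mm high. So there are 1.5 mm to spare all round.
- hole_b (a point): The same for the other hole, 62 mm towards the platform's -y. The platform fits the studs either way round.
- cup_a (a point): Centre of the floor (the plate's upper face) of one white cup on the platform, 38 mm from its centre towards its -x; it moves with the platform. A round open ring, 42 mm inside and 48 mm outside diameter, 14 mm high.
- cup_b (a point): The same for the other cup, 38 mm towards the platform's +x. The handle bar stands between the cups, its middle 38 mm from each cup's centre, so fingers round a bottle in a cup have most room when they close along the platform's y.
- bottle_center (a point): Middle, half-way up, of the small amber bottle with black cap, standing on the left bench board, 1 mm lower than the rest: body 35 mm in diameter up to about 55 mm above its foot, 83 mm tall, about 0.07 kg, loose; z is its upright axis. Standing in a cup this point is 41.5 mm above the cup's floor.
- small_beaker: Small glass beaker standing upside down, 47 mm in diameter, 56 mm high, loose; origin under its centre. Leave alone.
- small_flask: Small open conical flask, 52 mm wide, 88 mm high, loose; origin under its centre. Leave alone.
- stoppered_flask: Conical flask with a black stopper, 66 mm wide, 128 mm high, loose; origin under its centre. Leave alone.
- tip_box: Blue box of pipette tips with clear lid, 89 by 122 by 70 mm, loose; origin under its centre. Leave alone.
- large_beaker: Larger glass beaker, 73 mm in diameter, 90 mm high, loose; origin under its centre. Leave alone.
- timer: White square bench timer lying flat, 62 by 62 by 16 mm, loose; origin under its centre. Leave alone.

How it is judged:
On the way:
1. the platform lies flat and fully down on the carriage, both holes over the studs, before the bottle is in a cup (z of platform_grip in the frame of shaker between 0.127 and 0.1325 m and horizontal distance between platform_grip and shaker below 0.016 m and angle between platform_grip's own z axis and vertical below 0.03 rad and angle between the y axis of platform_grip and the y axis of shaker, either way round below 0.08 rad and not ((horizontal distance between bottle_center and cup_a below 0.007 m and z of bottle_center in the frame of cup_a between 0.038 and 0.0445 m) or (horizontal distance between bottle_center and cup_b below 0.007 m and z of bottle_center in the frame of cup_b between 0.038 and 0.0445 m))), for 0.2 s.
At the end, for the whole second after the job is handed in: Platform seated on both studs: grip point 127 to 132.5 mm above the shaker's foot, within 16 mm of its axis, level to 0.03 rad, in line to 0.08 rad. Bottle in a cup: within 7 mm of its centre, its middle 38 to 44.5 mm above the cup floor, upright to 0.1 rad. Both released, at rest (z of platform_grip in the frame of shaker between 0.127 and 0.1325 m and horizontal distance between platform_grip and shaker below 0.016 m and angle between platform_grip's own z axis and vertical below 0.03 rad and angle between the y axis of platform_grip and the y axis of shaker, either way round below 0.08 rad and ((horizontal distance between bottle_center and cup_a below 0.007 m and z of bottle_center in the frame of cup_a between 0.038 and 0.0445 m) or (horizontal distance between bottle_center and cup_b below 0.007 m and z of bottle_center in the frame of cup_b between 0.038 and 0.0445 m)) and angle between bottle_center's own z axis and vertical below 0.1 rad and linear speed of each of amber_bottle, platform below 0.02 m/s); the robot touches nothing.
It fails at once if the platform pressed or struck on the shaker with more than 35 N (contact force between platform and shaker above 35 N).
It fails at once if the amber bottle tipped by more than 0.6 rad (angle between bottle_center's own z axis and vertical above 0.6 rad).
It fails at once if another thing on the bench moved by more than 30 mm (distance of any of small_beaker, small_flask, stoppered_flask, tip_box, large_beaker, timer from where it was at the start of the episode above 0.03 m).
It also fails if it takes over 72 s, if anything falls off the work surface, if the arm or the gripper's body presses on something with over 40 N, if the wrist force passes 120 N, or if a joint passes its speed limit or range.

## Working session

There is one attempt and no reset: what is moved stays moved. The work goes in short steps, Python scripts to look and compute and a tool call to move; the robot and the scene stay as the last step left them, time stands still between calls to the robot, and variables do not carry over. Pictures are saved under pics/ and viewed, at most 10 in all, crops included, and the job is handed in when it is done.

Besides the shell and the picture viewer there is one more tool, called after "Request:" by a JSON object that holds its "api" and its "payload". carry_out: Moves the arm, as the interface text tells. Its arguments: {"type":"object","properties":{"moves":{"type":"array","items":{"type":"array","items":{"type":"number"}}},"fingers":{"type":"number"},"force":{"type":"number"}},"required":["moves"]}

```bash
mkdir -p pics; ls; cat > h.py <<'E'
import numpy as np, cv2
from scipy.spatial.transform import Rotation as R
from bench import read_state, viewer, r
def cloud(c):
    z=c["range_z"]; v,u=np.mgrid[:z.shape[0],:z.shape[1]]
    p=np.stack([(u-c["cx"])/c["fx"]*z,(v-c["cy"])/c["fy"]*z,z],-1)
    return p@R.from_quat(c["orientation"]).as_matrix().T+np.array(c["xyz"])
def save(c,n): cv2.imwrite("pics/"+n,c["pixels"][:,:,::-1])
E
python3 - <<'E'
from h import *
s=read_state(); print(s, r.finger_overhang)
for n in("top","side"):
    c=viewer.camera(n); save(c,n+"0.png"); np.savez(n+"0.npz",**c); print(n,c["fx"],c["xyz"],c["orientation"])
a=[cv2.imread(f"pics/{n}0.png") for n in("top","side")]
E
```

```text
pics
{'time': 0.0, 'joint_positions': array([ 1.26840086,  0.33288308, -0.06472736,  1.46093988,  0.02159786,
        1.34988832, -0.08848707]), 'joint_vel': array([-0.00062687, -0.0005306 , -0.00078211, -0.00079039,  0.00066188,
        0.00232259, -0.00020558]), 'joint_torque': array([-2.39172969e-04, -6.23254108e+01,  2.41767301e-02, -3.89898455e+01,
       -6.14799047e-02,  3.99659935e-02,  1.47545711e-04]), 'ee_pos': array([ 0.17251048, -0.60034092,  0.23574768]), 'eef_rot': array([ 9.90225877e-01,  1.39471166e-01, -1.26068152e-04, -7.00266294e-04]), 'ft_force': array([-0.52174242, -0.29958438, -0.69500552]), 'torque': array([ 0.02637128, -0.04166918, -0.02438621]), 'grip_force': 0.0, 'width': 0.08747450949427359} 0.014
top 451.77712704060883 [ 0.46265641 -0.01128065  1.58972308] [-0.70616726  0.70760511 -0.02097008  0.01353025]
side 460.23772748480764 [0.0854659  0.99578053 1.10411163] [-0.19504611  0.89601124 -0.38946946  0.08622308]
```

View pics/top0.png

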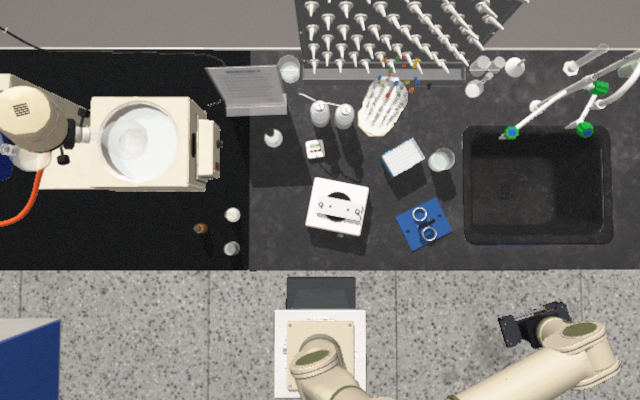

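View pics/side0.png

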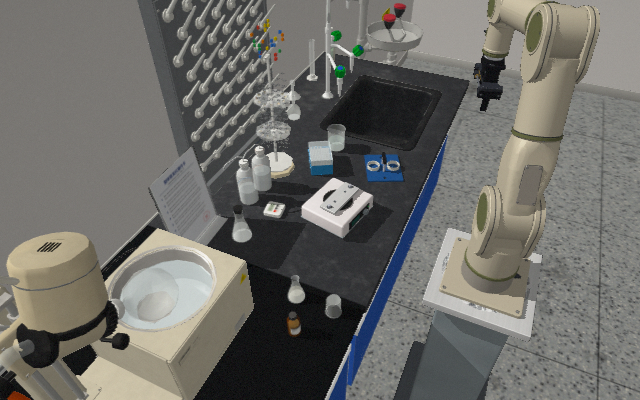

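The top view shows the shaker near (337,207), the blue platform near (424,224) and the amber bottle near (200,228). The small beaker and small flask stand near the bottle at (232,214–248). The side view agrees, with the bottle at (293,325).

```bash
cat >> h.py <<'E'
def ray(c,u,v,z):
    d=R.from_quat(c["orientation"]).as_matrix()@np.array([(u-c["cx"])/c["fx"],(v-c["cy"])/c["fy"],1]); o=np.array(c["xyz"])
    return o+d*(z-o[2])/d[2]
def rect(c,m,z):
    cs,_=cv2.findContours(m.astype(np.uint8),cv2.RETR_EXTERNAL,cv2.CHAIN_APPROX_NONE)
    k=max(cs,key=cv2.contourArea)[:,0]
    p=np.array([ray(c,u,v,z)[:2] for u,v in k]).astype(np.float32)
    (cx,cy),(w,h),a=cv2.minAreaRect(p)
    if w>h: w,h,a=h,w,a+90   # h=long (y) side
    yaw=(a+90)%90
    return cx,cy,w,h,a
E
python3 - <<'E'
from h import *
for n in("top","side"):
    c=dict(np.load(n+"0.npz")); P=cloud(c); im=c["pixels"]; hsv=cv2.cvtColor(im,cv2.COLOR_RGB2HSV)
    U=np.mgrid[:400,:640][1];V=np.mgrid[:400,:640][0]
    box=lambda a,b,e,f:(U>a)&(U<b)&(V>e)&(V<f)
    if n=="top":
        B=(hsv[...,0]>95)&(hsv[...,0]<125)&(hsv[...,1]>130)&box(385,465,190,260)
        print("plate",rect(c,cv2.morphologyEx(B.astype(np.uint8),cv2.MORPH_CLOSE,np.ones((9,9))),.006))
        m=box(295,380,165,250)&(abs(P[...,2]-.066)<.006)|box(295,380,165,250)&(P[...,2]>.07)
        print("housing",rect(c,m,.066))
        k=box(295,380,165,250)&(abs(P[...,2]-.08)<.005);print("carr",rect(c,k,.08),P[k].mean(0))
        A=(box(190,210,218,240)&(P[...,2]>.02)); print("bottle",P[A].mean(0),P[A][:,2].max(),A.sum())
        A=A&(P[...,2]>.07); print("cap",P[A].mean(0),A.sum())
        for b in((223,243,205,223),(223,243,238,258)):
            A=box(*b)&(P[...,2]>.02); print("oth",P[A].mean(0),P[A].max(0))
        k=box(385,465,190,260)&(P[...,2]>.035);print("bar",P[k].mean(0),P[k].max(0),k.sum(),rect(c,k,.058))
    else:
        A=box(283,305,308,340)&(hsv[...,0]<20)&(hsv[...,1]>120); print("side bottle",P[A].mean(0),P[A].min(0),P[A].max(0),A.sum())
c=dict(np.load("top0.npz"))["pixels"][160:265,180:470,::-1]
cv2.imwrite("pics/crop.png",cv2.resize(c,None,fx=2.7,fy=2.7,interpolation=cv2.INTER_CUBIC))
E
```

```text
plate (0.4462655782699585, -0.3644314408302307, 0.13266822695732117, 0.15954504907131195, 26.14655876159668)
housing (0.5052525997161865, -0.06093716621398926, 0.17213129997253418, 0.18894287943840027, 168.3219223022461)
carr (0.4993989169597626, -0.06645387411117554, 0.06412290036678314, 0.14908933639526367, 166.38868713378906) [ 0.50048551 -0.06580811  0.07949771]
bottle [0.433579   0.38621306 0.11245972] 1.589723079593858 117
cap [0.43570522 0.36625625 0.22262124] 42
oth [0.4782613  0.29111544 0.07978568] [0.49864305 0.31763919 1.58972308]
oth [0.36248615 0.29972955 0.05127859] [0.38283352 0.32186168 0.06225295]
bar [ 0.45021219 -0.26739402  0.48045517] [ 0.46265641 -0.01128065  1.58972308] 94 (0.4449005424976349, -0.36458197236061096, 0.012080389074981213, 0.061016421765089035, 26.21999168395996)
side bottle [0.43309222 0.41933143 0.04334021] [ 0.41694473  0.37696494 -0.00462549] [0.47489234 0.42927842 0.07011801] 158
```

View pics/crop.png

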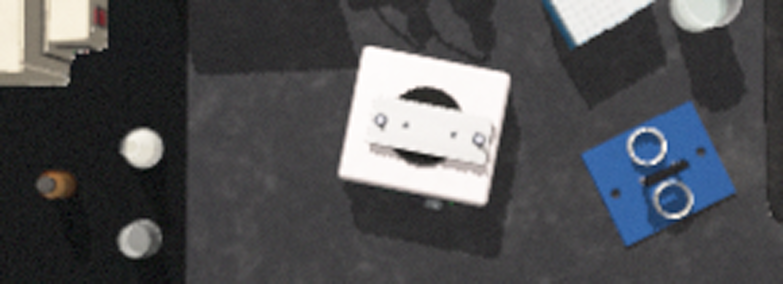

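The crop shows the studs on the carriage at about (380,120) and (479,140). The platform's long axis leans right-up, with a yaw near 26°, and the shaker's yaw is near −12°. I'll look at the shaker with the wrist camera first.

Request:
{"api": "carry_out", "payload": {"moves": [[0.9,-0.82,-0.12,0,0,0],[0.9,-0.82,-0.12,0,0,0],[0.9,-0.82,-0.12,0,0,0],[0.9,-0.82,-0.12,0,0,0],[0.9,-0.82,-0.12,0,0,0],[0.9,-0.82,-0.12,0,0,0],[0.9,-0.82,-0.12,0,0,0],[0.9,-0.82,-0.12,0,0,0],[0.9,-0.82,-0.12,0,0,0],[0.9,-0.82,-0.12,0,0,0],[0.9,-0.82,-0.12,0,0,0],[0.9,-0.82,-0.12,0,0,0],[0.9,-0.82,-0.12,0,0,0],[0,0,0,0,0,0],[0,0,0,0,0,0]]}}

```text
time: 1.98
ee_pos: [0.5043, -0.0622, 0.2985]
eef_rot: [0.99, 0.139, -0.0, 0.0]
ft_force: [0.1, -1.2, -0.4]
width: 0.0869
grip_force: 0.0
```

```bash
python3 - <<'E'
from h import *
s=read_state();print(s["ee_pos"],s["eef_rot"],s["time"],s["joint_positions"].round(2))
c=viewer.camera("wrist"); save(c,"w1.png"); np.savez("w1.npz",**c); print(c["fx"],c["xyz"],c["orientation"])
E
```

```text
[ 0.50433811 -0.06215906  0.2985316 ] [ 9.90242150e-01  1.39356644e-01 -4.55949022e-04  5.14561884e-05] 1.975 [ 0.63  0.09 -0.63  1.64  0.05  1.43 -1.3 ]
329.01926142848123 [ 0.58412499 -0.03870829  0.44712182] [ 0.78941789 -0.59476759 -0.09147385  0.12125776]
```

View pics/w1.png

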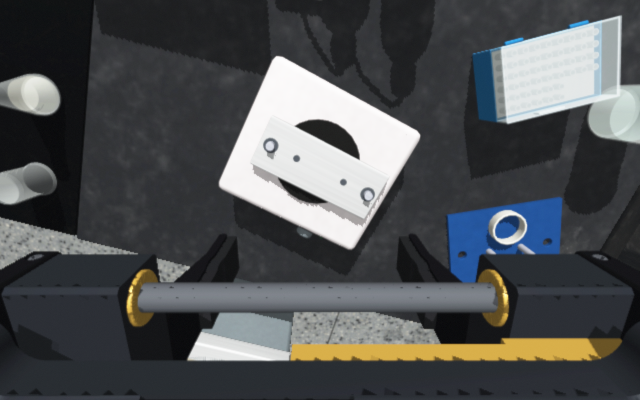

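The wrist view shows the stud tips at about (270,145) and (368,195) on the light carriage; the platform is at the lower right.

```bash
python3 - <<'E'
from h import *
c=dict(np.load("w1.npz")); P=cloud(c); g=cv2.cvtColor(c["pixels"],cv2.COLOR_RGB2GRAY)
S=[]
for u,v in((270,145),(368,195)):
    y,x=np.mgrid[v-11:v+12,u-11:u+12]; z=P[y,x,2]
    m=(z>.0855)&(z<.095); q=np.array([[ray(c,a,b,.089)[:2]] for a,b in zip(x[m],y[m])]).reshape(-1,2)
    d=g[y,x]<np.percentile(g[y,x],12)
    print(m.sum(),q.mean(0),P[y,x][m].mean(0),"dark ring",ray(c,x[d].mean(),y[d].mean(),.089)[:2], z.max())
    print(g[y,x][::2,::2])
    S.append(q.mean(0))
m=P[...,2]; U=np.mgrid[:400,:640][1]
V=np.mgrid[:400,:640][0]
bx=(U>200)&(U<430)&(V<255)
print("housing",rect(c,bx&(m>.06)&(m<.1),.066)); print("carr",rect(c,bx&(m>.075)&(m<.095),.08))
d=S[0]-S[1];print(np.linalg.norm(d),(S[0]+S[1])/2,np.degrees(np.arctan2(-d[0],d[1])))
E
```

```text
66 [ 0.51741478 -0.00359146] [ 0.51743346 -0.00359979  0.08908792] dark ring [ 0.5182497  -0.00545112] 0.4471218235012992
[[247 246 235 237 238 237 237 236 235 235 236 236]
 [248 243 236 236 236 235 236 237 237 237 235 235]
 [247 235 237 230 185 134 142 185 233 237 238 236]
 [245 236 232 140 101 106 107 101 139 233 237 237]
 [235 235 195 101 173 225 206 147  99 161 236 237]
 [237 236 147 136 223 225 224 185 101 121 233 235]
 [237 236 159 154 219 219 223 203 100 120 233 235]
 [235 237 215 126 219 222 218 162  96 150 235 236]
 [234 235 233 162 123 167 148  70 113 223 235 235]
 [233 233 233 231 135  81  73 101 223 235 235 234]
 [234 233 233 233 160 146 147 158 230 235 237 235]
 [234 235 233 233 209 153 148 173 227 236 236 236]]
65 [ 0.49340385 -0.12456518] [ 0.49341594 -0.12455362  0.08903687] dark ring [ 0.49473865 -0.122126  ] 0.4471218235012992
[[232 230 230 231 231 231 233 233 231 230 231 231]
 [235 234 232 230 228 227 228 231 233 233 231 230]
 [235 235 233 190 128 108 119 167 227 231 232 233]
 [232 233 194 102 112 151 126 100 156 230 230 230]
 [231 226 117 107 182 217 216 136 109 224 228 215]
 [232 223 103 109 207 223 223 207 107 218 228 168]
 [233 227 110  85 214 217 220 218 124 229 206 175]
 [232 232 169  84 184 221 219 188 175 227 162 188]
 [229 231 230 168  80 134 139 188 229 188 220 224]
 [229 228 228 156 140 136 162 227 218 176 235 216]
 [231 230 228 202 142 143 188 220 172 191 229 187]
 [228 228 231 230 212 158 224 205 165 227 210 103]]
housing (0.5115483999252319, -0.05878525972366333, 0.16657669842243195, 0.18624849617481232, 168.75775146484375)
carr (0.505621612071991, -0.06410486996173859, 0.0603933222591877, 0.14924190938472748, 168.67227935791016)
0.12333355811981002 [ 0.50540931 -0.06407832] -11.22619698181189
```

Request:
{"api": "carry_out", "payload": {"moves": [[0,0,0,0,0,-0.98],[0,0,0,0,0,-0.98],[0,0,0,0,0,-0.98],[0,0,0,0,0,-0.98],[0,0,0,0,0,-0.98],[0,0,0,0,0,-0.98],[0,0,0,0,0,-0.98],[0,0,0,0,0,-0.98],[0,0,0,0,0,0],[0,0,0,0,0,0]]}}

```text
time: 3.28
ee_pos: [0.5044, -0.0624, 0.2989]
eef_rot: [0.774, 0.633, -0.0, 0.0]
ft_force: [0.6, 0.2, -0.6]
width: 0.0871
grip_force: 0.0
```

```bash
cat >> h.py <<'E'
def tool(p,s): # world -> tool-frame offset in mm
    return (R.from_quat(s["eef_rot"]).inv().apply(np.array(p)-s["ee_pos"])*1000).round(1)
E
python3 - <<'E'
from h import *
s=read_state();print(s["ee_pos"],s["eef_rot"],s["time"],s["joint_positions"].round(2))
c=viewer.camera("wrist"); save(c,"w2.png"); np.savez("w2.npz",**c)
P=cloud(c); z=P[...,2]; near=np.hypot(P[...,0]-.505,P[...,1]+.064)<.085
m=(near&(z>.0855)&(z<.095)).astype(np.uint8)
n,l,st,ce=cv2.connectedComponentsWithStats(m)
S=[ray(c,*ce[i],.089) for i in range(1,n) if st[i,4]>25]
print(st[1:],S); d=S[0]-S[1]; d=d if d[1]>0 else -d
mid=(S[0]+S[1])/2; print(mid,np.linalg.norm(d),np.degrees(np.arctan2(-d[0],d[1])),"tool",tool(mid,s))
b=near&(z>.075)&(z<.095);print("carr",rect(c,b,.08))
x=R.from_quat(s["eef_rot"]).as_matrix()[:,1];print("tool y angle",np.degrees(np.arctan2(x[1],x[0])))
E
```

```text
[ 0.50442206 -0.06237308  0.2988867 ] [ 7.74366318e-01  6.32737525e-01 -1.42611536e-04  1.01478839e-04] 3.275 [ 0.68  0.09 -0.69  1.63  0.06  1.43 -0.21]
[[314 111   9  10  69]
 [315 220   8   9  59]] [array([ 0.51712992, -0.00307279,  0.089     ]), array([ 0.49311325, -0.12400104,  0.089     ])]
[ 0.50512158 -0.06353692  0.089     ] 0.12329006778672447 -11.23292919592013 tool [ -0.9   0.9 209.9]
carr (0.5050057172775269, -0.06347416341304779, 0.05973479151725769, 0.14927701652050018, 168.72488403320312)
tool y angle -11.495234432443562
```

Request:
{"api": "carry_out", "payload": {"moves": [[-0.95,0.02,0.25,0,0,0],[-0.95,0.02,0.25,0,0,0],[-0.95,0.02,0.25,0,0,0],[-0.95,0.02,0.25,0,0,0],[-0.95,0.02,0.25,0,0,0],[-0.95,0.02,0.25,0,0,0],[-0.95,0.02,0.25,0,0,0],[-0.95,0.02,0.25,0,0,0],[0,0,0,0,0,-0.94],[0,0,0,0,0,-0.94],[0,0,0,0,0,-0.94],[0,0,0,0,0,-0.94],[0,0,0,0,0,-0.94],[0,0,0,0,0,0],[0,0,0,0,0,0]]}}

```text
time: 5.2
ee_pos: [0.4515, -0.3611, 0.2189]
eef_rot: [0.529, 0.849, -0.0, -0.0]
ft_force: [-0.2, 0.2, 0.4]
width: 0.0869
grip_force: 0.0
```

```bash
python3 - <<'E'
from h import *
s=read_state();print(s["ee_pos"],s["eef_rot"],s["time"],s["joint_positions"].round(2))
c=viewer.camera("wrist"); save(c,"w3.png"); np.savez("w3.npz",**c)
P=cloud(c); z=P[...,2]; near=np.hypot(P[...,0]-.449,P[...,1]+.363)<.12
hsv=cv2.cvtColor(c["pixels"],cv2.COLOR_RGB2HSV)
B=near&(hsv[...,0]>95)&(hsv[...,0]<125)&(hsv[...,1]>130)
print("plate",rect(c,cv2.morphologyEx(B.astype(np.uint8),cv2.MORPH_CLOSE,np.ones((9,9))),.006))
b=near&(z>.045)&(z<.07);print("bar",rect(c,b,.058),P[b].mean(0))
# holes: dark blobs in plate
n,l,st,ce=cv2.connectedComponentsWithStats(((~B)&near).astype(np.uint8))
for i in range(1,n):
    if 25<st[i,4]<400: print(st[i],ray(c,*ce[i],.006))
x=R.from_quat(s["eef_rot"]).as_matrix()[:,1];print("tool y angle",np.degrees(np.arctan2(x[1],x[0])))
E
```

```text
[ 0.45154964 -0.36114124  0.21892327] [ 5.28941998e-01  8.48657977e-01 -1.65943548e-05 -1.06234662e-05] 5.2 [ 1.04  0.29 -0.54  1.59  0.15  1.31  0.94]
plate (0.44985321164131165, -0.3640720248222351, 0.13298068940639496, 0.16086187958717346, 25.76424789428711)
bar (0.4492621123790741, -0.3620118498802185, 0.010994005016982555, 0.06034521758556366, 26.1221923828125) [ 0.44920265 -0.36171733  0.05774394]
[310 111  11  11 101] [ 0.42293694 -0.3079718   0.006     ]
[310 219  10   9  65] [ 0.47665787 -0.41894764  0.006     ]
tool y angle 26.132004542157546
```

View pics/w3.png

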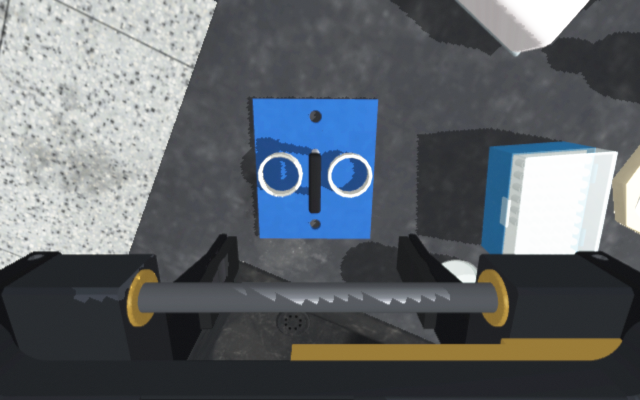

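The holes are at (316,116) and (315,224), the cups at (280,174) and (350,174), and the bar between them is aligned with the tool. Next I descend and grip.

Request:
{"api": "carry_out", "payload": {"moves": [[-0.03,-0.07,0.8,0,0,0.04],[0,0,0.8,0,0,0],[0,0,0.8,0,0,0],[0,0,0.8,0,0,0],[0,0,0.6,0,0,0],[0,0,0.35,0,0,0],[0,0,0.2,0,0,0],[0,0,0,0,0,0]]}}

```text
time: 6.25
ee_pos: [0.4497, -0.3634, 0.045]
eef_rot: [0.53, 0.848, -0.0, 0.0]
ft_force: [-0.4, 0.3, 0.8]
width: 0.087
grip_force: 0.0
```

Request:
{"api": "carry_out", "payload": {"moves": [[0,0,0,0,0,0],[0,0,0,0,0,0],[0,0,0,0,0,0],[0,0,0,0,0,0],[0,0,0,0,0,0],[0,0,0,0,0,0],[0,0,0,0,0,0],[0,0,0,0,0,0]], "fingers": 0, "force": 40}}

```text
time: 7.25
ee_pos: [0.4497, -0.3634, 0.045]
eef_rot: [0.53, 0.848, -0.0, 0.0]
ft_force: [-0.7, 0.8, 0.8]
width: 0.0148
grip_force: 0.0
```

Request:
{"api": "carry_out", "payload": {"moves": [[0,0,0,0,0,0],[0,0,0,0,0,0],[0,0,0,0,0,0],[0,0,0,0,0,0]]}}

```text
time: 7.75
ee_pos: [0.4497, -0.3634, 0.045]
eef_rot: [0.53, 0.848, -0.0, 0.0]
ft_force: [-0.5, -0.8, -0.1]
width: 0.0114
grip_force: 40.0
```

Request:
{"api": "carry_out", "payload": {"moves": [[0,0,-0.1,0,0,0],[0,0,-0.4,0,0,0],[0,0,-0.8,0,0,0],[0,0,-0.8,0,0,0],[0,0,-0.8,0,0,0],[0,0,-0.6,0,0,0],[0,0,0,0,0,0],[0,0,0,0,0,0]]}}

```text
time: 8.75
ee_pos: [0.4493, -0.3631, 0.1842]
eef_rot: [0.53, 0.848, -0.0, -0.0]
ft_force: [-0.5, 0.7, -3.7]
width: 0.0116
grip_force: 40.0
```

```bash
python3 - <<'E'
from h import *
s=read_state();print(s["ee_pos"],s["eef_rot"],s["ft_force"],s["torque"],s["width"],s["grip_force"])
a=R.from_quat(s["eef_rot"]).as_matrix();y=a[:,1];print("tool y",np.degrees(np.arctan2(y[1],y[0])))
print(tool([.5053,-.0638,.089],s))
c=viewer.camera("wrist");P=cloud(c);z=P[...,2];h=s["ee_pos"][2]
near=np.hypot(P[...,0]-s["ee_pos"][0],P[...,1]-s["ee_pos"][1])<.12
hsv=cv2.cvtColor(c["pixels"],cv2.COLOR_RGB2HSV)
B=near&(hsv[...,0]>95)&(hsv[...,0]<125)&(hsv[...,1]>130)
zt=h-.045+.006
# plate tilt
k=B&(abs(z-zt)<.02);q=P[k];A=np.c_[q[:,:2]-q[:,:2].mean(0),np.ones(len(q))];co=np.linalg.lstsq(A,q[:,2],rcond=None)[0];print("tilt",co,"zt",zt)
n,l,st,ce=cv2.connectedComponentsWithStats(((~B)&near).astype(np.uint8))
for i in range(1,n):
    if 25<st[i,4]<400: print(st[i],tool(ray(c,*ce[i],zt),s))
np.savez("w4.npz",**c)
E
```

```text
[ 0.44926136 -0.36309739  0.18424727] [ 5.29626589e-01  8.48230794e-01 -1.99945277e-05 -4.42487911e-04] [-0.52962884  0.74494313 -3.65417963] [ 0.01051573 -0.11776392 -0.07576206] 0.01158531621381811 39.997517857700586
tool y 26.03954663525372
[244.2 181.8  95.3]
tilt [-0.00123569  0.00109404  0.14573942] zt 0.14524727132343795
[307 123  22  22 381] [61.6  0.6 39. ]
[201 153   6  45  96] [ 36.8 -66.5  39.1]
[429 164   5  32  51] [35.2 67.3 39. ]
```

Request:
{"api": "carry_out", "payload": {"moves": [[0.45,0.33,0,0,0,0],[0.86,0.64,0,0,0,0],[0.86,0.64,0,0,0,0],[0.86,0.64,0,0,0,0],[0.86,0.64,0,0,0,0],[0.86,0.64,0,0,0,0],[0.86,0.64,0,0,0,0],[0.5,0.37,0,0,0,0],[0,0,0,0,0,0.93],[0,0,0,0,0,0.93],[0,0,0,0,0,0.93],[0,0,0,0,0,0.93],[0,0,0,0,0,0.94],[0,0,0,0,0,0],[0,0,0,0,0,0],[0,0,0,0,0,0]]}}

```text
time: 10.8
ee_pos: [0.5055, -0.0639, 0.1848]
eef_rot: [0.772, 0.635, -0.0, -0.0]
ft_force: [0.8, -0.6, -2.6]
width: 0.0117
grip_force: 40.0
```

```bash
cat > st.py <<'E'
from h import *
s=read_state();print(s["time"],s["ee_pos"].round(4),s["ft_force"].round(2),s["torque"].round(3))
y=R.from_quat(s["eef_rot"]).as_matrix()[:,1];print("tool y",np.degrees(np.arctan2(y[1],y[0])))
print("studs rel",tool([.5053,-.0638,.089],s))
c=viewer.camera("wrist");np.savez("w5.npz",**c);P=cloud(c)
near=np.hypot(P[...,0]-s["ee_pos"][0],P[...,1]-s["ee_pos"][1])<.13
hsv=cv2.cvtColor(c["pixels"],cv2.COLOR_RGB2HSV)
B=near&(hsv[...,0]>95)&(hsv[...,0]<125)&(hsv[...,1]>130)
F=cv2.morphologyEx(B.astype(np.uint8),cv2.MORPH_CLOSE,np.ones((25,25)))
n,l,st,ce=cv2.connectedComponentsWithStats(((F>0)&~B).astype(np.uint8))
for i in range(1,n):
    t=tool(ray(c,*ce[i],s["ee_pos"][2]-.039),s)
    if st[i,4]>25: print(st[i],t)
    if st[i,4]>25 and abs(t[0]-62)<6 and abs(t[1])<6:
        a,b=st[i,:2]-10
        cv2.imwrite("pics/hole.png",cv2.resize(c["pixels"][b:b+44,a:a+44,::-1],None,fx=10,fy=10,interpolation=cv2.INTER_NEAREST))
E
python3 st.py
```

```text
10.8 [ 0.5055 -0.0639  0.1848] [ 0.81 -0.55 -2.6 ] [-0.018 -0.117  0.039]
tool y -11.142295698148828
studs rel [ 0.  -0.1 95.8]
[306 123  24  23 423] [61.7  0.2 39. ]
[306 193  24  31 539] [15.8  0.1 39. ]
[ 212  200   85   45 1178] [ 12.4 -36.5  39. ]
[ 338  200   86   45 1195] [12.2 37.3 39. ]
[306 313  23  19 388] [-64.1   0.   39. ]
```

View pics/hole.png

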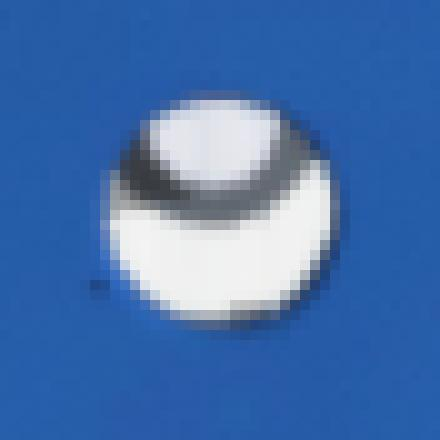

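The crop shows the stud tip inside the hole at about (215,140), displaced as expected by parallax. I'll lower to about 4 mm above the tips and look again.

Request:
{"api": "carry_out", "payload": {"moves": [[0,0,0.5,0,0,0],[0,0,0.35,0,0,0],[0,0,0.2,0,0,0],[0,0,0.1,0,0,0],[0,0,0,0,0,0],[0,0,0,0,0,0]]}}

```text
time: 11.6
ee_pos: [0.5059, -0.0641, 0.1394]
eef_rot: [0.773, 0.634, 0.0, 0.0]
ft_force: [0.3, 0.2, -2.1]
width: 0.0116
grip_force: 40.0
```

```bash
python3 st.py; python3 - <<'E'
import cv2; cv2.imwrite("pics/hole2.png",cv2.imread("pics/hole.png"))
E
```

```text
11.6 [ 0.5059 -0.0641  0.1394] [ 0.27  0.18 -2.1 ] [ 0.032 -0.121 -0.05 ]
tool y -11.246367499913829
studs rel [ 0.2 -0.7 50.4]
[307 123  22  23 389] [61.7  0.2 39. ]
[306 193  24  31 535] [15.9  0.1 39. ]
[ 212  200   86   45 1157] [ 12.6 -36.1  39. ]
[ 338  200   85   45 1151] [12.6 36.3 39. ]
[306 313  23  19 390] [-64.1  -0.   39. ]
[471 326  29  34 311] [-80.7 116.3  39.1]
```

View pics/hole2.png

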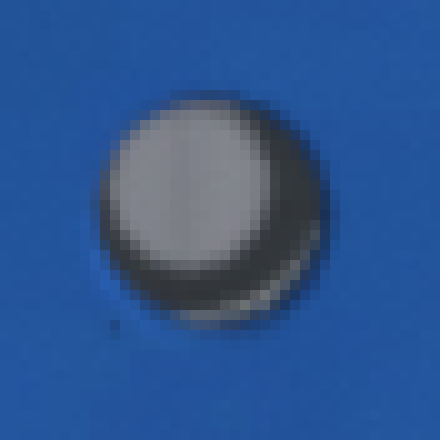

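```bash
cat > stud.py <<'E'
from h import *
s=read_state(); c=dict(np.load("w5.npz")); g=cv2.cvtColor(c["pixels"],cv2.COLOR_RGB2HSV)
b=g[120:150,300:336]; m=((b[...,1]<70)&(b[...,2]>100)&(b[...,2]<190)).astype(np.uint8)
n,l,st,ce=cv2.connectedComponentsWithStats(m); i=1+np.argmax(st[1:,4])
x,y,w,h,_=st[i]; u,v=300+x+(w-1)/2,120+y+(h-1)/2
print(st[i],ce[i]+[300,120],(u,v)); print("stud at z.089:",tool(ray(c,u,v,.089),s),tool(ray(c,*(ce[i]+[300,120]),.089),s))
B=~((b[...,0]>95)&(b[...,0]<125)&(b[...,1]>130)); yy,xx=np.where(B)
for f in(np.mean,lambda a:(a.min()+a.max())/2): print("hole",tool(ray(c,300+f(xx),120+f(yy),s["ee_pos"][2]-.039),s))
E
python3 stud.py
```

```text
[  8   3  16  17 202] [315.53465347 130.95049505] (np.float64(315.5), np.float64(131.0))
stud at z.089: [62.  -1.  50.4] [62.  -1.  50.4]
hole [61.7  0.2 39. ]
hole [61.6  0.2 39. ]
```

Request:
{"api": "carry_out", "payload": {"moves": [[0.007,-0.027,0,0,0,0],[0,0,0.05,0,0,0],[0,0,0.03,0,0,0],[0,0,0.03,0,0,0],[0,0,0.03,0,0,0],[0,0,0.02,0,0,0],[0,0,0,0,0,0]]}}

```text
time: 12.52
ee_pos: [0.5046, -0.0636, 0.1325]
eef_rot: [0.773, 0.634, -0.0, 0.0]
ft_force: [-0.3, -0.5, -3.3]
width: 0.0116
grip_force: 40.0
```

Request:
{"api": "carry_out", "payload": {"moves": [[0,0,0.02,0,0,0],[0,0,0.02,0,0,0],[0,0,0.02,0,0,0],[0,0,0,0,0,0]]}}

```text
time: 13.02
ee_pos: [0.5046, -0.0636, 0.1301]
eef_rot: [0.773, 0.634, -0.0, -0.0]
ft_force: [0.5, -0.1, -2.7]
width: 0.0117
grip_force: 40.0
```

Underside is below the tip height with no contact force, so the holes are over the studs. I keep lowering gently.

Request:
{"api": "carry_out", "payload": {"moves": [[0,0,0.025,0,0,0],[0,0,0.025,0,0,0],[0,0,0.02,0,0,0],[0,0,0.015,0,0,0],[0,0,0,0,0,0]]}}

```text
time: 13.65
ee_pos: [0.5046, -0.0636, 0.1267]
eef_rot: [0.773, 0.634, -0.0, 0.0]
ft_force: [-0.1, -0.7, -3.3]
width: 0.0116
grip_force: 40.0
```

Request:
{"api": "carry_out", "payload": {"moves": [[0,0,0.015,0,0,0],[0,0,0.015,0,0,0],[0,0,0,0,0,0]]}}

```text
time: 14.02
ee_pos: [0.5046, -0.0636, 0.1255]
eef_rot: [0.773, 0.634, -0.0, 0.0]
ft_force: [0.1, -0.4, -2.5]
width: 0.0116
grip_force: 40.0
```

Request:
{"api": "carry_out", "payload": {"moves": [[0,0,0.012,0,0,0],[0,0,0.012,0,0,0],[0,0,0,0,0,0]]}}

```text
time: 14.4
ee_pos: [0.5047, -0.0636, 0.1249]
eef_rot: [0.773, 0.634, -0.0, 0.0]
ft_force: [-2.1, -0.5, 3.1]
width: 0.0114
grip_force: 40.0
```

Contact at 0.1249 with about 6 N means it is seated. I release it and go up.

Request:
{"api": "carry_out", "payload": {"moves": [[0,0,0,0,0,0],[0,0,0,0,0,0],[0,0,0,0,0,0],[0,0,0,0,0,0]], "fingers": 60}}

```text
time: 14.9
ee_pos: [0.5046, -0.0636, 0.1246]
eef_rot: [0.773, 0.634, 0.0, 0.0]
ft_force: [-0.6, 0.1, 0.6]
width: 0.0434
grip_force: 0.0
```

Request:
{"api": "carry_out", "payload": {"moves": [[0,0,-0.3,0,0,0],[0,0,-0.8,0,0,0],[0,0,-1,0,0,0],[0,0,-1,0,0,0],[0,0,-1,0,0,0],[0,0,-0.3,0,0,0],[0,0,0,0,0,0],[0,0,0,0,0,0]]}}

```text
time: 15.9
ee_pos: [0.504, -0.0636, 0.2994]
eef_rot: [0.773, 0.634, -0.001, -0.001]
ft_force: [0.0, -0.0, -0.3]
width: 0.0602
grip_force: 0.0
```

```bash
python3 - <<'E'
from h import *
s=read_state();print(s["time"],s["ee_pos"],s["eef_rot"],s["joint_positions"].round(2),s["width"])
c=viewer.camera("wrist");save(c,"w6.png");np.savez("w6.npz",**c);P=cloud(c);z=P[...,2]
near=np.hypot(P[...,0]-.505,P[...,1]+.064)<.12
hsv=cv2.cvtColor(c["pixels"],cv2.COLOR_RGB2HSV)
B=near&(hsv[...,0]>95)&(hsv[...,0]<125)&(hsv[...,1]>130)
print("plate",rect(c,cv2.morphologyEx(B.astype(np.uint8),cv2.MORPH_CLOSE,np.ones((9,9))),.086))
q=P[B&(abs(z-.086)<.02)];A=np.c_[q[:,:2]-q[:,:2].mean(0),np.ones(len(q))];print("plane",np.linalg.lstsq(A,q[:,2],rcond=None)[0])
W=near&(abs(z-.1)<.005)&(hsv[...,1]<60)&(hsv[...,2]>120)
n,l,st,ce=cv2.connectedComponentsWithStats(W.astype(np.uint8))
for i in range(1,n):
    if st[i,4]>60:
        yy,xx=np.where(l==i); h=cv2.convexHull(np.c_[xx,yy].astype(np.int32)); 
        p=np.array([ray(c,u,v,.1)[:2] for u,v in h[:,0]]).astype(np.float32); print("ring",cv2.minEnclosingCircle(p),st[i])
E
```

```text
15.9 [ 0.50404669 -0.06357046  0.29936447] [ 7.72978232e-01  6.34431907e-01 -5.95031974e-04 -6.73001058e-04] [ 0.68  0.09 -0.68  1.63  0.06  1.44 -0.2 ] 0.060225059983389895
plate (0.5041037797927856, -0.06513667851686478, 0.13178330659866333, 0.15866462886333466, 168.74253845214844)
plane [-0.00047883  0.0003064   0.08639258]
ring ((0.467319130897522, -0.05589721351861954), 0.02403164468705654) [262 152  44  43 397]
ring ((0.5413837432861328, -0.07099604606628418), 0.024205969646573067) [332 153  44  43 400]
```

Request:
{"api": "carry_out", "payload": {"moves": [[0.957,-0.35,0,0,0,0],[0.957,-0.35,0,0,0,0],[0.957,-0.35,0,0,0,0],[0.957,-0.35,0,0,0,0],[0.957,-0.35,0,0,0,0],[0.957,-0.35,0,0,0,0],[0.957,-0.35,0,0,0,0],[0.957,-0.35,0,0,0,0],[0.957,-0.35,0,0,0,0],[0.957,-0.35,0,0,0,0],[0.957,-0.35,0,0,0,0],[0,0,0,0,0,-0.7],[0,0,0,0,0,-0.7],[0,0,0,0,0,0],[0,0,0,0,0,0]], "fingers": 87}}

```text
time: 17.82
ee_pos: [0.4357, 0.3792, 0.3]
eef_rot: [0.708, 0.706, -0.0, -0.0]
ft_force: [0.2, -0.1, 1.0]
width: 0.0868
grip_force: 0.0
```

```bash
python3 - <<'E'
from h import *
s=read_state();print(s["time"],s["ee_pos"],s["eef_rot"],s["joint_positions"].round(2),s["width"])
c=viewer.camera("wrist");save(c,"w7.png");np.savez("w7.npz",**c);P=cloud(c);z=P[...,2]
near=np.hypot(P[...,0]-.435,P[...,1]-.38)<.06
k=near&(z>.02)&(z<.12);n,l,st,ce=cv2.connectedComponentsWithStats(k.astype(np.uint8))
for i in range(1,n):
    if st[i,4]>30:
        a=P[l==i];print(st[i],a.mean(0),a.min(0),a.max(0))
        t=a[a[:,2]>.075];print(" cap",len(t),t.mean(0) if len(t) else 0,np.ptp(t,0) if len(t) else 0)
o=P[(z>.05)&(z<.5)&(P[...,1]<.55)&(P[...,1]>.25)&(abs(P[...,0]-.45)<.2)]
H=np.zeros((10,8));
for p in o: 
    i,j=int((p[0]-.25)/.04),int((p[1]-.25)/.04)
    if 0<=i<10 and 0<=j<8: H[i,j]=max(H[i,j],p[2])
print("rows x from .25, cols y from .25, 4cm");print(H.round(2))
E
```

```text
17.825 [0.43566925 0.37917921 0.30003188] [ 7.08240678e-01  7.05970945e-01 -4.03928058e-04 -6.20891035e-05] [ 0.01  0.36 -1.03  1.45  0.31  1.5  -1.02] 0.08681481841306457
[305 123  29  32 730] [0.43730136 0.41281181 0.06795579] [0.42062367 0.39322621 0.02095259] [0.45441258 0.4271177  0.08353898]
 cap 289 [0.43812357 0.41056937 0.08151321] [0.02132808 0.02124824 0.00810169]
rows x from .25, cols y from .25, 4cm
[[0.   0.   0.   0.   0.   0.   0.   0.  ]
 [0.   0.   0.   0.   0.   0.   0.   0.  ]
 [0.06 0.06 0.   0.39 0.39 0.   0.   0.  ]
 [0.06 0.06 0.35 0.4  0.39 0.   0.   0.  ]
 [0.   0.   0.   0.4  0.38 0.45 0.   0.  ]
 [0.   0.09 0.34 0.4  0.38 0.   0.   0.  ]
 [0.   0.09 0.   0.4  0.39 0.   0.   0.  ]
 [0.   0.   0.   0.23 0.23 0.23 0.23 0.16]
 [0.   0.   0.13 0.23 0.23 0.23 0.23 0.  ]
 [0.   0.   0.14 0.23 0.23 0.23 0.18 0.  ]]
```

View pics/w7.png

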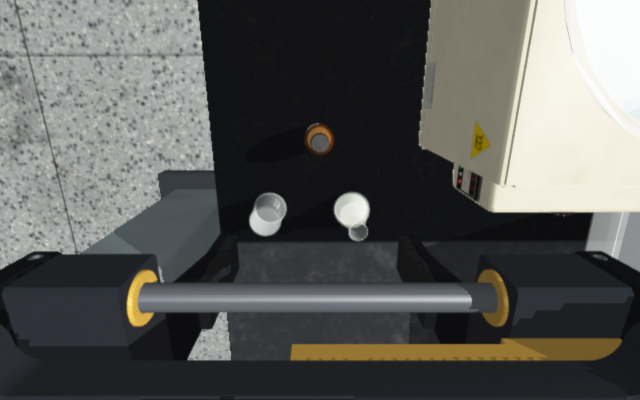

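The bottle's cap is at (319,142), which is about (0.438, 0.410) in world. The small flask and beaker are at (350,210) and (268,212), and the bath is to the right. Closing along world y gives the most clearance.

Request:
{"api": "carry_out", "payload": {"moves": [[0.76,0.06,0,0,0,0],[0,0,0,0,0,-0.987],[0,0,0,0,0,-0.987],[0,0,0,0,0,-0.987],[0,0,0,0,0,-0.987],[0,0,0,0,0,-0.987],[0,0,0,0,0,-0.987],[0,0,0,0,0,-0.987],[0,0,0,0,0,-0.987],[0,0,0,0,0,-0.987],[0,0,0,0,0,-0.987],[0,0,1,0,0,0],[0,0,1,0,0,0],[0,0,0.5,0,0,0],[0,0,0,0,0,0],[0,0,0,0,0,0]]}}

```text
time: 19.88
ee_pos: [0.4384, 0.4105, 0.2021]
eef_rot: [0.097, 0.995, 0.001, 0.001]
ft_force: [-0.3, -0.0, 0.5]
width: 0.087
grip_force: 0.0
```

```bash
cat > bot.py <<'E'
from h import *
import sys
s=read_state();print(s["time"],s["ee_pos"].round(4),s["eef_rot"].round(4),s["joint_positions"].round(2),s["width"],s["ft_force"].round(1))
c=viewer.camera("wrist");np.savez("w8.npz",**c);P=cloud(c)
zt=float(sys.argv[1]) # cap top height
e=s["ee_pos"]; near=np.hypot(P[...,0]-e[0],P[...,1]-e[1])<.03
k=near&(abs(P[...,2]-zt)<.003)
n,l,st,ce=cv2.connectedComponentsWithStats(k.astype(np.uint8))
i=1+np.argmax(st[1:,4]); yy,xx=np.where(l==i)
p=np.array([ray(c,u,v,zt)[:2] for u,v in zip(xx,yy)]).astype(np.float32)
print(st[i],"mean",p.mean(0),"circ",cv2.minEnclosingCircle(p),P[k].mean(0),"tool",tool([*p.mean(0),zt],s))
y=R.from_quat(s["eef_rot"]).as_matrix()[:,1];print("tool y",np.degrees(np.arctan2(y[1],y[0])))
E
python3 bot.py .082
```

```text
19.875 [0.4384 0.4105 0.2021] [9.670e-02 9.953e-01 7.000e-04 5.000e-04] [ 0.05  0.6  -1.24  1.53  0.57  1.41  0.16] 0.08703100038754318 [-0.3 -0.   0.5]
[304 181  25  25 467] mean [0.43709004 0.41005868] circ ((0.43704983592033386, 0.4099549949169159), 0.011016875505447388) [0.43719573 0.41003721 0.0816434 ] tool [  1.3  -0.9 120.1]
tool y 78.89761580898278
```

Request:
{"api": "carry_out", "payload": {"moves": [[0.03,-0.02,0.3,0,0,0],[0,0,0.8,0,0,0],[0,0,0.8,0,0,0],[0,0,0.8,0,0,0],[0,0,0.7,0,0,0],[0,0,0.5,0,0,0],[0,0,0.3,0,0,0],[0,0,0,0,0,0]]}}

```text
time: 20.92
ee_pos: [0.4366, 0.4092, 0.0322]
eef_rot: [0.097, 0.995, -0.0, -0.0]
ft_force: [0.2, -0.2, 1.1]
width: 0.087
grip_force: 0.0
```

Request:
{"api": "carry_out", "payload": {"moves": [[0,0,0,0,0,0],[0,0,0,0,0,0],[0,0,0,0,0,0],[0,0,0,0,0,0],[0,0,0,0,0,0],[0,0,0,0,0,0],[0,0,0,0,0,0],[0,0,0,0,0,0]], "fingers": 20, "force": 12}}

```text
time: 21.92
ee_pos: [0.4368, 0.4092, 0.0326]
eef_rot: [0.097, 0.995, -0.0, 0.0]
ft_force: [-0.4, -1.0, 1.0]
width: 0.0345
grip_force: 12.0
```

Request:
{"api": "carry_out", "payload": {"moves": [[0,0,-0.2,0,0,0],[0,0,-0.6,0,0,0],[0,0,-0.9,0,0,0],[0,0,-0.9,0,0,0],[0,0,-0.9,0,0,0],[0,0,-0.8,0,0,0],[0,0,-0.4,0,0,0],[0,0,0,0,0,0]]}}

```text
time: 22.92
ee_pos: [0.4368, 0.4097, 0.2217]
eef_rot: [0.097, 0.995, 0.001, 0.001]
ft_force: [0.4, -0.6, -1.2]
width: 0.0342
grip_force: 12.0
```

Request:
{"api": "carry_out", "payload": {"moves": [[-0.1,-0.35,0,0,0,0],[-0.2,-0.75,0,0,0,0],[-0.23,-0.85,0,0,0,0],[-0.23,-0.85,0,0,0,0],[-0.23,-0.85,0,0,0,0],[-0.23,-0.85,0,0,0,0],[-0.23,-0.85,0,0,0,0],[-0.23,-0.85,0,0,0,0],[-0.23,-0.85,0,0,0,0],[-0.23,-0.85,0,0,0,0],[-0.23,-0.85,0,0,0,0],[-0.23,-0.85,0,0,0,0],[-0.2,-0.75,0,0,0,0],[-0.1,-0.5,0,0,0,0],[-0.08,-0.27,0,0,0,0],[0,0,0,0,0,0],[0,0,0,0,0,0],[0,0,0,0,0,0]]}}

```text
time: 25.18
ee_pos: [0.4682, -0.0492, 0.2206]
eef_rot: [0.096, 0.995, -0.0, 0.0]
ft_force: [0.3, -0.6, -1.3]
width: 0.0347
grip_force: 12.0
```

```bash
cat > cup.py <<'E'
from h import *
s=read_state(); c=dict(np.load("w8.npz")); save(c,"cup.png"); P=cloud(c); z=P[...,2]
print("target rel tool",tool([.4672,-.0561,.0864],s))
hsv=cv2.cvtColor(c["pixels"],cv2.COLOR_RGB2HSV)
for X in((.4672,-.0561),(.5418,-.0709)):
    near=np.hypot(P[...,0]-X[0],P[...,1]-X[1])<.032
    W=near&(abs(z-.1)<.005)&(hsv[...,1]<60)&(hsv[...,2]>110)
    yy,xx=np.where(W)
    if len(xx)<30: continue
    p=np.array([ray(c,u,v,.1)[:2] for u,v in zip(xx,yy)]).astype(np.float32); (a,b),q=cv2.minEnclosingCircle(p); print("ring",a,b,q,tool([a,b,.1],s),len(xx))
E
python3 -c "
import subprocess,sys
sys.path.insert(0,'.')
from bench import read_state
z=read_state()['ee_pos'][2]-.0336+.083
print(subprocess.run(['python3','bot.py',str(z)],capture_output=True,text=True))" ; python3 cup.py
```

```text
CompletedProcess(args=['python3', 'bot.py', '0.26997791658810255'], returncode=0, stdout='25.175 [ 0.4682 -0.0492  0.2206] [ 9.590e-02  9.954e-01 -1.000e-04  0.000e+00] [ 1.32  0.19 -1.4   1.82  0.2   1.29  1.25] 0.03467147841052058 [ 0.3 -0.6 -1.3]\n[ 291  312   60   32 1720] mean [ 0.4668547  -0.04708554] circ ((0.4674144983291626, -0.04732966423034668), 0.010900088585913181) [ 0.4669308  -0.04727293  0.26982267] tool [  1.7   1.8 -49.4]\ntool y 78.9928805617603\n', stderr='')
target rel tool [ -0.3  -6.8 134.2]
ring 0.4662785530090332 -0.05654604732990265 0.024034488946199417 [  0.5  -7.4 120.6] 532
```

View pics/cup.png

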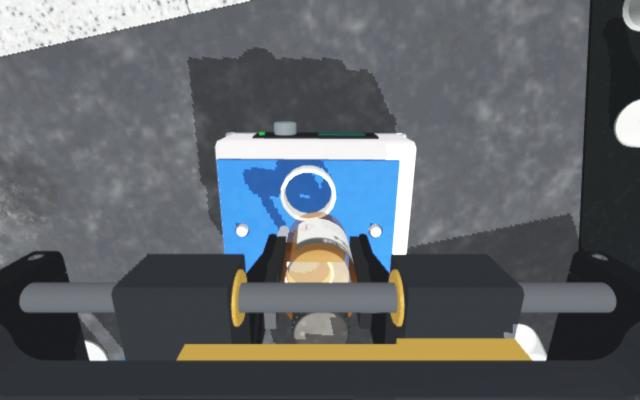

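The empty front cup is at (308,193) and the held bottle is at about u=320. The bottle still has to move about 7 mm in tool −y, so I correct that and lower to just above the rim.

Request:
{"api": "carry_out", "payload": {"moves": [[0,-0.178,0.2,0,0,0],[0,0,0.6,0,0,0],[0,0,0.6,0,0,0],[0,0,0.4,0,0,0],[0,0,0.2,0,0,0],[0,0,0,0,0,0],[0,0,0,0,0,0]]}}

```text
time: 26.1
ee_pos: [0.4673, -0.0571, 0.1412]
eef_rot: [0.097, 0.995, -0.0, 0.0]
ft_force: [0.2, -0.0, -0.8]
width: 0.034
grip_force: 12.0
```

```bash
python3 - <<'E'
from h import *
c=viewer.camera("wrist");np.savez("w8.npz",**c)
s=read_state(); P=cloud(c); t=R.from_quat(s["eef_rot"]).inv().apply((P-s["ee_pos"]).reshape(-1,3)).reshape(P.shape)*1000
hsv=cv2.cvtColor(c["pixels"],cv2.COLOR_RGB2HSV)
# bottle body points by height slices (tool z): extents along y and nearest x edge
for a,b in((2,12),(12,20),(20,28),(28,34)):
    k=(abs(t[...,0])<22)&(abs(t[...,1])<22)&(t[...,2]>a)&(t[...,2]<b)
    q=t[k]
    if len(q)>10: print(a,b,len(q),"x",np.percentile(q[:,0],[1,99]).round(1),"y",np.percentile(q[:,1],[1,99]).round(1))
print(s["ee_pos"],s["ft_force"])
E
python3 cup.py
python3 -c "
import cv2;i=cv2.imread('pics/cup.png')[150:400,200:440];cv2.imwrite('pics/cup2.png',cv2.resize(i,None,fx=2.3,fy=2.3))"
```

```text
2 12 676 x [ 4.8 18. ] y [-21.6  21.7]
12 20 325 x [ 6.1 18.1] y [-20.4  20.3]
20 28 274 x [ 6. 18.] y [-16.1  15.9]
28 34 70 x [ 5.6 17.8] y [-16.2  15.9]
[ 0.46724455 -0.0571811   0.14121475] [-0.38389447  0.08908429 -1.66919649]
target rel tool [ 0.3  1.1 54.8]
ring 0.46532630920410156 -0.056302741169929504 0.023719189688563347 [ 2.1  0.5 41.2] 696
ring 0.5425266027450562 -0.07182787358760834 0.023481696844100952 [-76.7   0.1  41.3] 116
```

View pics/cup2.png

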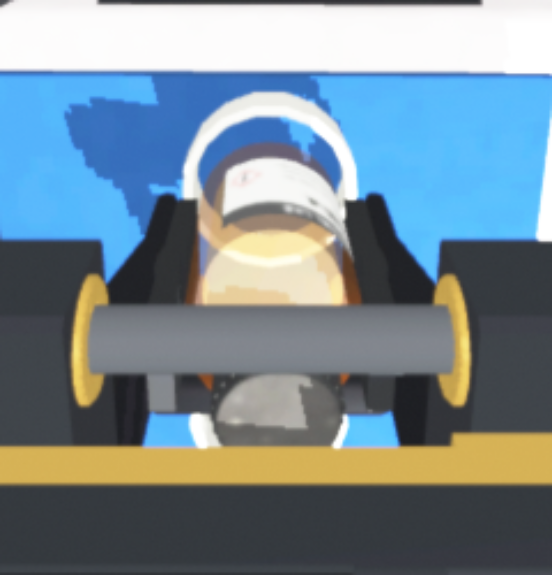

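The bottle is centred over the cup within about 1 mm, its foot visible inside the ring. I nudge it slightly and lower.

Request:
{"api": "carry_out", "payload": {"moves": [[0.012,0.018,0,0,0,0],[0,0,0.1,0,0,0],[0,0,0.1,0,0,0],[0,0,0.1,0,0,0],[0,0,0.1,0,0,0],[0,0,0,0,0,0]]}}

```text
time: 26.9
ee_pos: [0.4663, -0.0562, 0.1243]
eef_rot: [0.097, 0.995, 0.0, -0.0]
ft_force: [0.4, 0.2, -0.8]
width: 0.0345
grip_force: 12.0
```

Request:
{"api": "carry_out", "payload": {"moves": [[0,0,0.03,0,0,0],[0,0,0.02,0,0,0],[0,0,0.02,0,0,0],[0,0,0,0,0,0]]}}

```text
time: 27.4
ee_pos: [0.4665, -0.0563, 0.1218]
eef_rot: [0.097, 0.995, -0.0, -0.0]
ft_force: [0.2, -0.3, -1.6]
width: 0.0343
grip_force: 12.0
```

Request:
{"api": "carry_out", "payload": {"moves": [[0,0,0.02,0,0,0],[0,0,0.01,0,0,0],[0,0,0,0,0,0]]}}

```text
time: 27.78
ee_pos: [0.4665, -0.0563, 0.1205]
eef_rot: [0.097, 0.995, -0.0, -0.0]
ft_force: [0.1, 0.2, -0.9]
width: 0.0343
grip_force: 12.0
```

Request:
{"api": "carry_out", "payload": {"moves": [[0,0,0.01,0,0,0],[0,0,0,0,0,0]]}}

```text
time: 28.02
ee_pos: [0.4665, -0.0563, 0.1202]
eef_rot: [0.097, 0.995, -0.0, 0.0]
ft_force: [0.1, -0.5, -0.8]
width: 0.0342
grip_force: 12.0
```

Request:
{"api": "carry_out", "payload": {"moves": [[0,0,0.012,0,0,0],[0,0,0.012,0,0,0],[0,0,0,0,0,0]]}}

```text
time: 28.4
ee_pos: [0.4666, -0.0563, 0.1195]
eef_rot: [0.097, 0.995, -0.0, 0.0]
ft_force: [-2.0, 0.3, 5.2]
width: 0.034
grip_force: 12.0
```

Contact with the cup floor is about 6 N. I open gently and withdraw.

Request:
{"api": "carry_out", "payload": {"moves": [[0,0,0,0,0,0],[0,0,0,0,0,0],[0,0,0,0,0,0],[0,0,0,0,0,0],[0,0,0,0,0,0],[0,0,0,0,0,0]], "fingers": 75}}

```text
time: 29.15
ee_pos: [0.4665, -0.0563, 0.1192]
eef_rot: [0.097, 0.995, -0.0, 0.0]
ft_force: [-1.0, 0.2, 0.3]
width: 0.0744
grip_force: 0.0
```

Request:
{"api": "carry_out", "payload": {"moves": [[0,0,-0.2,0,0,0],[0,0,-0.6,0,0,0],[0,0,-0.9,0,0,0],[0,0,-0.9,0,0,0],[0,0,-0.9,0,0,0],[0,0,-0.9,0,0,0],[0,0,-0.5,0,0,0],[0,0,0,0,0,0],[0,0,0,0,0,0],[0,0,0,0,0,0]]}}

```text
time: 30.4
ee_pos: [0.4661, -0.0562, 0.3145]
eef_rot: [0.096, 0.995, 0.0, -0.001]
ft_force: [0.3, -0.9, 0.4]
width: 0.0751
grip_force: 0.0
```

```bash
python3 bot.py .1685; python3 cup.py; python3 - <<'E'
from h import *
c=dict(np.load("w8.npz"));P=cloud(c);z=P[...,2];hsv=cv2.cvtColor(c["pixels"],cv2.COLOR_RGB2HSV)
near=np.hypot(P[...,0]-.505,P[...,1]+.064)<.1
B=near&(hsv[...,0]>95)&(hsv[...,0]<125)&(hsv[...,1]>130)
q=P[B&(abs(z-.086)<.02)];A=np.c_[q[:,:2]-q[:,:2].mean(0),np.ones(len(q))];print("plane",np.linalg.lstsq(A,q[:,2],rcond=None)[0])
k=np.hypot(P[...,0]-.467,P[...,1]+.056)<.02;print("bottle top",np.percentile(z[k],98))
E
```

```text
30.4 [ 0.4661 -0.0562  0.3145] [ 9.650e-02  9.953e-01  2.000e-04 -6.000e-04] [ 1.45  0.04 -1.41  1.67  0.03  1.46  1.41] 0.07509656361201178 [ 0.3 -0.9  0.4]
[307 177  24  22 399] mean [ 0.46712065 -0.05469738] circ ((0.46715784072875977, -0.05464591085910797), 0.011069893836975098) [ 0.46706229 -0.05468427  0.16870886] tool [ -0.9   1.6 146. ]
tool y 78.9259106052625
target rel tool [-1.200e+00  2.000e-01  2.282e+02]
ring 0.46600961685180664 -0.05655708909034729 0.02378370612859726 [-1.000e-01 -5.000e-01  2.146e+02] 256
ring 0.5409358739852905 -0.0713045746088028 0.024020226672291756 [-76.5  -0.6 214.5] 267
plane [0.00018429 0.00033511 0.08636169]
bottle top 0.1697931772578673
```

The bottle top is at 0.1695 (floor 0.0864 + 83 mm) and about 2 mm from the cup centre. The platform is level and seated, so I hand in.

```bash
python3 -c "
from bench import r
print(r.close_job())"
```

```text
the job is handed in; nothing more can be done
None
```

I handed the job in at about 30 s: the platform is down level on both studs and the bottle stands in the robot-side cup, both released, but the hand-in call returned no verdict.

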